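# Press the cover home on the welding remote box

### The arm

A 6-joint arm with a two-finger parallel gripper is mounted at the origin on the work surface. World frame = base frame: x ahead of the robot, y to its left, z up, the work surface at z = 0. Lengths are in m, angles in degrees, forces in N, time in s.
With the tool pointing down it reaches from about 0.35 to 0.875 m from the base axis. Payload 4.2 kg.
Tool frame: the origin (TCP) lies on the centre line of the jaws, within the pads' length; the fingertips stand 25 mm ahead of it and the grasp point (between the pads) lies 6 mm ahead of it; z points along the fingers, y is the line along which they close (so a half turn about z gives the same grasp; the last joint's range is limited). The gripper opens to 87 mm and grips with 3 to 60 N. Pads are 19 mm wide; open, the fingers measure 117 mm over their backs; the gripper's body (75 mm by 190 mm) begins 51 mm behind the grasp point.
Start: joints at [-53.881, 22.042, 0.453, 0, -68.411, -14.817], TCP at [0.227, -0.582, 0.248] pointing down, gripper open.
Joint ranges: [-179.83, 179.83], [-69.29, 118.12], [-61.27, 80.66], [-181.25, 117.63], [-171.15, -9.14], [-177.46, 177.46]. Speed limits (degrees/s): [159.86, 159.86, 180, 180, 180, 180].

### API

Orientations are given as a 3x3 rotation matrix whose columns are the frame's x, y, z axes.
In Python, from station import r gives the robot as it stands.
- The arm moves only by the tool move_arm, never from a script. Its argument "series" is a list of rows, each an object with "grip": the opening, from 0 (shut) to 1 (fully open); "xyz": the shift along the tool's x, y, z in mm, a list of three; "angular": the turn, a rotation vector about the tool's x, y, z in rad, a list of three. A call has 1 to 10 rows; each row is the pose to reach, as a shift and turn from the pose commanded when the call began, along the tool's axes at that moment; what a row does not reach only later rows make up. A row lasts 1/10 s, in which the tool goes at most 50 mm and 8.59 degrees, less where a joint would pass 70% of its speed; a pose out of reach is approached as far as the arm can. A call with a gripper value outside its range is refused whole. The fingers move at their own pace and stop on an object; the grip force is fixed at half the most. Time passes only in rows, so rows that repeat a pose let the fingers close. It gives the time, the measured TCP pose, the force, the opening and the grip force at its end, in the units of the state.
- r.sense(): the state, without advancing time (a new reading comes with each control period).
- r.capture(name): name is "scene" or "top"; returns a dict with "img" (400x640x3 uint8, red, green, blue), "camera_matrix" (3x3 intrinsics, pixels), "rvec" (rotation vector, rad) and "tvec" (3), from world to camera coordinates, as OpenCV has them. Camera axes: x right, y down, z forward; pixel columns grow to the right and rows downward; lengths in m; the calibration is good to about 2 mm. A picture is of the moment at which its call begins. There is no depth.
- r.finish_job(): hands the job in; it is judged then, once.
The state is a dict: "time_s": time; "joints": joint angles; "joint_velocities": joint speeds; "effort": joint torques, N m; "tcp_pos": TCP position; "ee_rot": TCP orientation; "wrist_force": force on the tool from outside, world axes, zero at the start; "moment": the same for the moment, N m; "gripper_width": opening from 0.0 (shut) to 1.0 (fully open); "gripper_force": force on a finger pad.
Only numpy, scipy, OpenCV 4.12 (cv2) and the standard library are available. Lean on these libraries where they do the work, as an engineer would, in place of code of your own. Each camera call takes 0.05 s, during which the arm holds its last target. There are 200 camera calls.

### The job

The low black-and-yellow welding remote box stands open: pick up its yellow cover plate from the bench, lay it right side up in the opening without dropping it, and press it down against the four stiff red clips until it is fully home, level and flush with the box top all round. Leave the other things on the bench where they lie, and let go of the cover.

Things in the scene. Friction and masses are not known exactly. Their poses are not given: they have to be found in the camera images.
- box: Fixed low remote-control box of a welding set, yellow sides, black top 70 mm above the bench, 235 x 150 mm in plan, left or right of the middle of the bench. Origin on the bench right under the centre of the opening, z up. It spans x -85 to +150, y -75 to +75 mm of its own frame; three knobs 14 mm tall stand on the top at x = 112 mm.
- rim (a point): Centre of the opening, level with the box top, axes as the box. The opening is 124 mm (x) by 60 mm (y), straight-walled, with a 2.5 mm 45-degree aluminium lead-in all round its rim.
- seat (a point): Centre of the cover's seat in the opening, 12 mm below the box top (58 mm above the bench), axes as the box: two ledges 10 mm wide at the short ends. A cover just laid in stands 5 to 8 mm proud on the four clips, perhaps askew, its underside 4 to 7 mm below the box top.
- clip0 (a joint): Red round clip, 12 mm across, at x = -45, y = -18 mm of the seat. Value: metres pushed down from its highest, 8 mm above the seat; starts 0 to 0.003, level with the seat at 0.008. It slides straight down when pressed with about 3.5 N (two at one end 7 N, all four 14 N) and does not spring back; the cover's weight does not move it.
- clip1 (a joint): The same at x = -45, y = +18 mm of the seat.
- clip2 (a joint): The same at x = +45, y = -18 mm of the seat.
- clip3 (a joint): The same at x = +45, y = +18 mm of the seat.
- cover: Loose yellow metal cover, 120 (x) x 56 (y) x 12 mm thick, 0.18 to 0.35 kg, flat on the bench on the side away from the box, right side up (black louvre lines, four bright studs on top). Origin: centre of its underside, z up. It fits the opening either way round, 2 mm to spare on each side. Held across its width by the upper 6 mm of its thickness, it goes in onto the clips before the fingers meet the box.
- corner_a (a point): Corner of the cover's underside at x = -60, y = -28 mm of the cover.
- corner_b (a point): Corner of the cover's underside at x = -60, y = +28 mm of the cover.
- corner_c (a point): Corner of the cover's underside at x = +60, y = -28 mm of the cover.
- corner_d (a point): Corner of the cover's underside at x = +60, y = +28 mm of the cover.
- screwdriver: Bystander: red-handled screwdriver, 180 mm long (x), 26 mm thick, lying between box and cover. Origin under its middle.
- offcut: Bystander: dark bare steel plate 90 x 75 x 6 mm, not the cover. Origin at the centre of its underside.
- angle: Bystander: piece of steel angle 140 mm long (y), 40 mm wide and high, at the far side. Origin under its middle.
- hammer: Bystander: hammer with wooden handle, 260 mm long (x). Origin under its middle.
- brush: Bystander: brush with wooden handle, 200 mm long (x). Origin under its middle.
- can: Bystander: upright blue and white can, 60 mm across, 160 mm tall. Origin at the centre of its underside.
There are look-alikes about, which are no part of the job. There is more than one size of the cover; the job needs the middle-sized.

How it is judged (in metres and radians):
On the way, in this order (a step that is already met when the one before it is completed fails the run):
1. the cover is lifted clear of the bench (height (world z) of cover above 0.03 m), for 0.1 s.
2. the cover lies in the opening, its edges inside the rim (horizontal distance between cover and seat below 0.005 m and angle between the x axis of cover and the x axis of seat, either way round below 0.06 rad and z of cover in the frame of seat below 0.0105 m), for 0.02 s.
At the end, for the whole second after the job is handed in: The cover lies right side up in the opening (centre within 5 mm, long axis within 0.06 rad of the opening's, either way round), every corner of its underside less than 2 mm above the seat, that is flush and level with the box top within 2 mm; it is at rest and let go (horizontal distance between cover and seat below 0.005 m and angle between the x axis of cover and the x axis of seat, either way round below 0.06 rad and z of each of corner_a, corner_b, corner_c, corner_d in the frame of seat below 0.002 m and angle between cover's own z axis and vertical below 0.1 rad and linear speed of cover below 0.02 m/s and contact force between the fingers and cover below 0.1 N); the robot touches nothing.
It fails at once if the cover is dropped from more than about 2 cm (falls free faster than 0.65 m/s) (linear speed of cover above 0.65 m/s and contact force between the fingers and cover below 0.05 N).
It fails at once if another thing on the bench is moved by more than 4 cm (distance of any of screwdriver, offcut, hammer, brush, can, angle from where it was at the start of the episode above 0.04 m).
It also fails if it takes over 58 s, if anything falls off the work surface, if the arm or the gripper's body presses on something with over 40 N, if the wrist force passes 120 N, or if a joint passes its speed limit or range.

## Working session

There is one attempt and no reset: what is moved stays moved. The work goes in short steps, Python scripts to look and compute and a tool call to move; the robot and the scene stay as the last step left them, time stands still between calls to the robot, and variables do not carry over. Pictures are saved under pics/ and viewed, at most 10 in all, crops included, and the job is handed in when it is done.

Besides the shell and the picture viewer there is one more tool, called after "Emit:" as a command line: name --argument value ..., lists and objects as JSON in quotes. move_arm: Moves the arm, as the interface text tells. Its arguments: {"type":"object","properties":{"series":{"type":"array"}},"required":["series"]}

```bash
mkdir -p pics
cat > h.py <<'E'
import numpy as np, cv2
from station import r
def shot(n,f):
    c=r.capture(n); cv2.imwrite('pics/'+f+'.png',c['img'][:,:,::-1]); np.savez('pics/'+f+'.npz',**{k:np.array(v) for k,v in c.items()}); return c
def ray(f,uv):
    c=np.load('pics/'+f+'.npz'); R=cv2.Rodrigues(c['rvec'])[0]; t=c['tvec'].reshape(3)
    p=cv2.undistortPoints(np.array([[uv]],float),c['camera_matrix'],None).reshape(2)
    return -R.T@t, R.T@np.array([p[0],p[1],1])
def at(f,uv,z):
    o,d=ray(f,uv); return o+d*(z-o[2])/d[2]
def tri(f1,a,f2,b):
    o1,d1=ray(f1,a);o2,d2=ray(f2,b)
    s=np.linalg.lstsq(np.c_[d1,-d2],o2-o1,rcond=None)[0]; p,q=o1+s[0]*d1,o2+s[1]*d2
    return (p+q)/2,np.linalg.norm(p-q)
E
python3 - <<'E'
from h import *
np.set_printoptions(precision=4,suppress=True)
for n in('scene','top'):
    c=shot(n,n+'0'); R=cv2.Rodrigues(c['rvec'])[0]; print(n,-R.T@c['tvec'].reshape(3),c['camera_matrix'][0]);print(R)
print(r.sense())
E
```

```text
scene [ 1.511  -0.8566  1.3847] [520.962   0.    315.898]
[[ 0.6492  0.7604  0.0158]
 [ 0.5509 -0.4557 -0.6992]
 [-0.5245  0.4626 -0.7148]]
top [ 0.3721 -0.008   1.3834] [491.2256   0.     318.1128]
[[-0.0137 -0.9998 -0.0129]
 [-0.9892  0.0154 -0.1456]
 [ 0.1458  0.0107 -0.9893]]
{'time_s': 0.1, 'joints': array([-53.8809,  22.0865,   0.3873,  -0.0256, -68.4124, -14.8176]), 'joint_velocities': array([ 0.0273, -0.0754,  0.2451,  0.0697,  0.0232, -0.0208]), 'effort': array([ -0.0006, -39.169 ,  18.7935,   4.2319,   0.0134,  -0.0001]), 'tcp_pos': array([ 0.2269, -0.5818,  0.2466]), 'ee_rot': array([[-0.9317, -0.3631, -0.0008],
       [-0.3631,  0.9317,  0.0018],
       [ 0.0001,  0.002 , -1.    ]]), 'wrist_force': array([-0.3424,  0.5226,  0.1556]), 'moment': array([-0.017 , -0.0398, -0.0023]), 'gripper_force': 0.0, 'gripper_width': 1.000108369927707}
```

View pics/scene0.png

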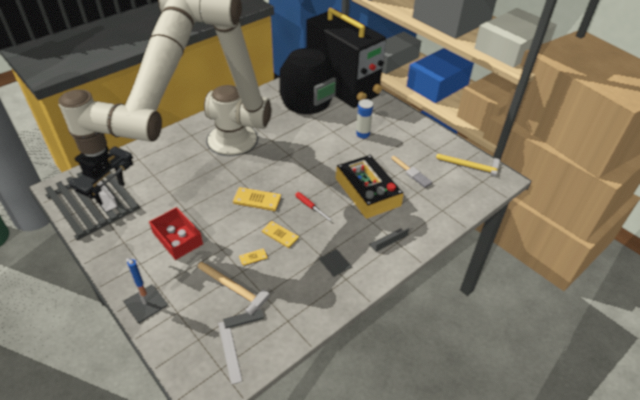

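View pics/top0.png

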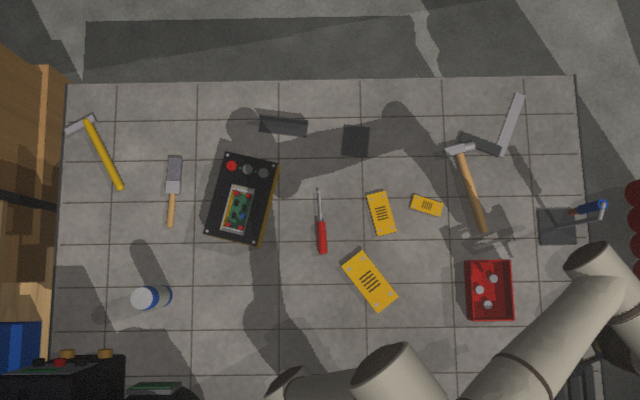

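The wrist-free views show three yellow covers in top: big (370,281), middle (381,213) and small (426,205). The box is at (240,200) and the screwdriver at (321,222). I'll enlarge the box and the middle cover in both views.

Run:
```python
from h import *
P=[('top0',195,145,6),('top0',350,180,8),('scene0',330,145,5),('scene0',255,215,8)]
t=[]
for f,u,v,k in P:
    i=cv2.imread(f'pics/{f}.png'); w,h=400//k,300//k
    c=cv2.resize(i[v:v+h,u:u+w],(w*k,h*k),interpolation=cv2.INTER_CUBIC)
    for x in range(0,w,5): cv2.line(c,(x*k,0),(x*k,12 if x%10==0 else 5),(255,255,255),1)
    for y in range(0,h,5): cv2.line(c,(0,y*k),(12 if y%10==0 else 5,y*k),(255,255,255),1)
    c=cv2.copyMakeBorder(c,0,300-h*k,0,400-w*k,cv2.BORDER_CONSTANT); t.append(c)
cv2.imwrite('pics/c1.png',np.vstack([np.hstack(t[:2]),np.hstack(t[2:])]))
```

```text
(no output)
```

View pics/c1.png

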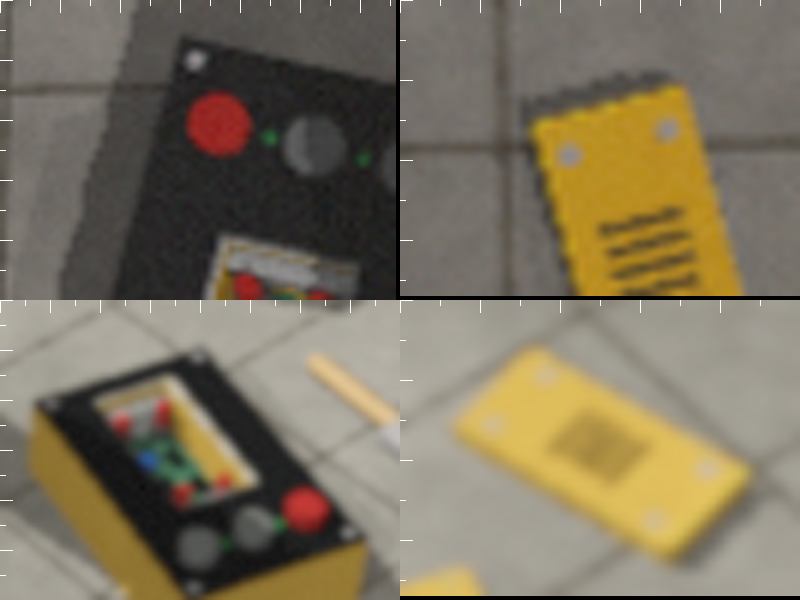

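The scene crop shows the middle cover right side up with its studs and louvre visible. The top crops cut off too early, so I'll take both whole.

Run:
```python
from h import *
t=[]
for f,u,v,k,W in [('top0',198,145,5,400),('top0',355,180,8,400)]:
    i=cv2.imread(f'pics/{f}.png'); w,h=W//k,560//k
    c=cv2.resize(i[v:v+h,u:u+w],(w*k,h*k),interpolation=cv2.INTER_CUBIC)
    for x in range(0,w,5): cv2.line(c,(x*k,0),(x*k,12 if x%10==0 else 5),(255,255,255),1)
    for y in range(0,h,5): cv2.line(c,(0,y*k),(12 if y%10==0 else 5,y*k),(255,255,255),1)
    t.append(c)
cv2.imwrite('pics/c2.png',np.hstack(t))
```

```text
(no output)
```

View pics/c2.png

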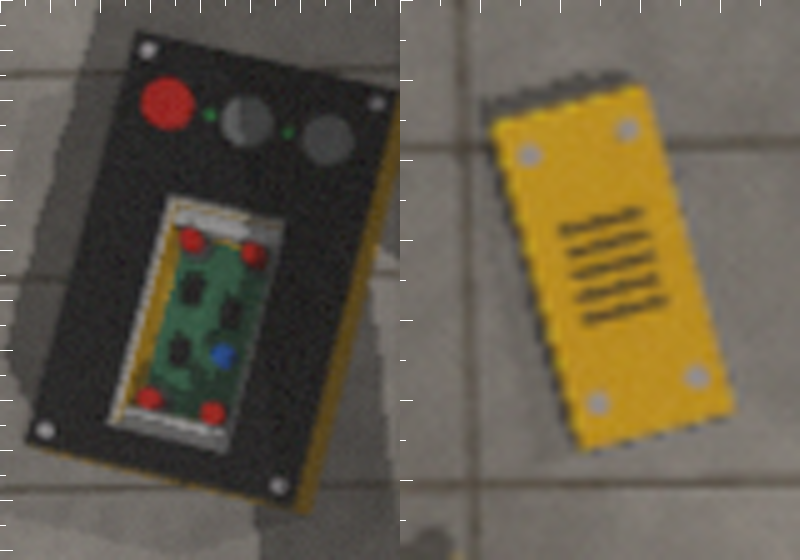

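Top crop readings: cover corners at crop (93,122),(248,86),(334,410),(183,450), and the outer rim of the opening at (168,195),(285,218),(228,452),(110,424). I'll triangulate the studs and box screws.

```bash
cat > m.py <<'E'
from h import *
np.set_printoptions(precision=4,suppress=True)
g=lambda pts,u,v,k:[((x+.5)/k-.5+u,(y+.5)/k-.5+v) for x,y in pts]
def fit(P,L,W):
    P=np.array(P)[:,:2]; (c),s,a=cv2.minAreaRect((P*1000).astype(np.float32)); print('rect',np.array(c),s,a)
    d=(P[0]+P[1]-P[2]-P[3])/2; e=(P[1]+P[2]-P[0]-P[3])/2
    print('centre',P.mean(0),'L',np.linalg.norm(d),'W',np.linalg.norm(e),'ang',np.degrees(np.arctan2(d[1],d[0])),np.degrees(np.arctan2(e[1],e[0])))
cs=g([(130,155),(228,130),(297,377),(199,403)],355,180,8)
ss=g([(145,77),(307,169),(255,220),(93,124)],255,215,8)
bt=g([(148,50),(377,103),(279,486),(45,430)],198,145,5)
bs=g([(348,233),(193,287),(52,103),(198,56)],330,145,5)
for T,S in((cs,ss),(bt,bs)):
    best=None
    for sh in range(4):
        for dr in(1,-1):
            q=[S[(sh+dr*i)%4] for i in range(4)]
            R=[tri('top0',a,'scene0',b) for a,b in zip(T,q)]; e=sum(x[1] for x in R)
            if best is None or e<best[0]: best=(e,R)
    for p,e in best[1]: print(p,e)
    fit([p for p,_ in best[1]],0,0)
print('cover corners z.012'); fit([at('top0',p,.012) for p in g([(93,122),(248,86),(334,410),(183,450)],355,180,8)],0,0)
print('cover studs z.013'); fit([at('top0',p,.013) for p in cs],0,0)
print('rim z.07'); fit([at('top0',p,.07) for p in g([(168,195),(285,218),(228,452),(110,424)],198,145,5)],0,0)
print('box z.07'); fit([at('top0',p,.07) for p in g([(136,33),(397,92),(298,510),(27,442)],198,145,5)],0,0)
print('screws z.07'); fit([at('top0',p,.07) for p in bt],0,0)
E
python3 m.py
```

```text
[ 0.5841 -0.1414  0.0143] 0.0009265597141942425
[ 0.5924 -0.1762  0.0145] 0.0006556862304691332
[ 0.5048 -0.1971  0.0147] 0.0011762709911361446
[ 0.4964 -0.1627  0.0135] 0.001474821752784231
rect [ 544.5108 -169.4327] (90.21984100341797, 35.797760009765625) 13.680585861206055
centre [ 0.5444 -0.1694] L 0.09011171454692142 W 0.03560766884931621 ang 13.559643444509739 -76.4762436858905
[0.7041 0.2539 0.0727] 8.291169200043286e-05
[0.6722 0.1282 0.0739] 0.0008732439526883836
[0.4648 0.1816 0.0736] 0.0030876219747021875
[0.4961 0.3069 0.0727] 0.0010157287194220343
rect [584.1439 217.5561] (129.5960693359375, 214.8050537109375) 75.70442199707031
centre [0.5843 0.2176] L 0.2144417363243655 W 0.12934672126861016 ang -14.36233287787611 -104.13456467068542
cover corners z.012
rect [ 544.6097 -170.7186] (119.73880004882812, 56.36308288574219) 13.579696655273438
centre [ 0.5443 -0.1704] L 0.11893582964262991 W 0.05552828436830191 ang 13.176716331910333 -76.87038529854755
cover studs z.013
rect [ 544.2902 -169.9926] (90.56653594970703, 35.76882553100586) 13.726057052612305
centre [ 0.5443 -0.1699] L 0.09042474623811965 W 0.03564773352828978 ang 13.64932610421395 -76.22539247013208
rim z.07
rect [553.7563 225.3632] (65.67937469482422, 130.49273681640625) 76.72247314453125
centre [0.5537 0.2253] L 0.12936424037099836 W 0.06553249579098684 ang -13.342682349669001 -103.1270847178378
box z.07
rect [582.7847 215.8727] (151.01014709472656, 233.94216918945312) 76.11853790283203
centre [0.5835 0.2164] L 0.23269171595294916 W 0.14957383854166081 ang -13.526503015589661 -104.36218413584238
screws z.07
rect [584.4113 217.6192] (130.17922973632812, 215.33413696289062) 75.82450103759766
centre [0.5844 0.2177] L 0.21528227107727707 W 0.13010531963729424 ang -14.155831514155837 -104.19836037899672
```

Stud height comes out at 14 mm and box top at 73 mm (expected 13 and 70). Stud spacing, cover 119x56, rim 129x65 and box 234x150 all fit. Cover is at (0.544,-0.170), yaw 13.5°. The opening is at (0.5533,0.2254), yaw -13.9°. Approaching.

Emit:
move_arm --series '[{"grip": 1, "xyz": [-445, 269, 90], "angular": [0, 0, 0.136]}, {"grip": 1, "xyz": [-445, 269, 90], "angular": [0, 0, 0.136]}, {"grip": 1, "xyz": [-445, 269, 90], "angular": [0, 0, 0.136]}, {"grip": 1, "xyz": [-445, 269, 90], "angular": [0, 0, 0.136]}, {"grip": 1, "xyz": [-445, 269, 90], "angular": [0, 0, 0.136]}, {"grip": 1, "xyz": [-445, 269, 90], "angular": [0, 0, 0.136]}, {"grip": 1, "xyz": [-445, 269, 90], "angular": [0, 0, 0.136]}, {"grip": 1, "xyz": [-445, 269, 90], "angular": [0, 0, 0.136]}, {"grip": 1, "xyz": [-445, 269, 90], "angular": [0, 0, 0.136]}, {"grip": 1, "xyz": [-445, 269, 90], "angular": [0, 0, 0.136]}]'

```text
time_s: 1.1
tcp_pos: [0.528, -0.1897, 0.1618]
ee_rot: [[-0.972, -0.234, -0.0], [-0.234, 0.972, 0.0], [0.0, 0.0, -1.0]]
wrist_force: [1.9, -0.7, 0.1]
gripper_width: 1.003
gripper_force: 0.0
```

Emit:
move_arm --series '[{"grip": 1, "xyz": [0, 0, 0], "angular": [0, 0, 0]}]'

```text
time_s: 1.2
tcp_pos: [0.5298, -0.1875, 0.1606]
ee_rot: [[-0.971, -0.24, -0.001], [-0.24, 0.971, 0.001], [0.001, 0.001, -1.0]]
wrist_force: [-0.4, -0.1, -0.4]
gripper_width: 1.001
gripper_force: 0.0
```

Emit:
move_arm --series '[{"grip": 1, "xyz": [-18, 13.5, 40], "angular": [0, 0, 0.006]}, {"grip": 1, "xyz": [-18, 13.5, 80], "angular": [0, 0, 0.006]}, {"grip": 1, "xyz": [-18, 13.5, 100], "angular": [0, 0, 0.006]}, {"grip": 1, "xyz": [-18, 13.5, 100], "angular": [0, 0, 0.006]}, {"grip": 1, "xyz": [-18, 13.5, 100], "angular": [0, 0, 0.006]}]'

```text
time_s: 1.7
tcp_pos: [0.5418, -0.1747, 0.0625]
ee_rot: [[-0.974, -0.228, -0.0], [-0.228, 0.974, -0.0], [0.0, -0.0, -1.0]]
wrist_force: [0.0, -0.7, -0.1]
gripper_width: 0.997
gripper_force: 0.0
```

Run:
```python
from h import *
np.set_printoptions(precision=4,suppress=True)
s=r.sense(); print(s['tcp_pos'],s['ee_rot'],s['wrist_force'])
t=[]
for n,u,v in(('top',340,175),('scene',240,195)):
    c=shot(n,n+'1')['img'][v:v+75,u:u+66,::-1]; t.append(cv2.resize(c,None,fx=6,fy=6,interpolation=cv2.INTER_CUBIC))
cv2.imwrite('pics/c3.png',np.hstack(t))
```

```text
[ 0.5418 -0.1747  0.0625] [[-0.9737 -0.2279 -0.0003]
 [-0.2279  0.9737 -0.0004]
 [ 0.0004 -0.0003 -1.    ]] [ 0.0435 -0.6557 -0.1191]
```

View pics/c3.png

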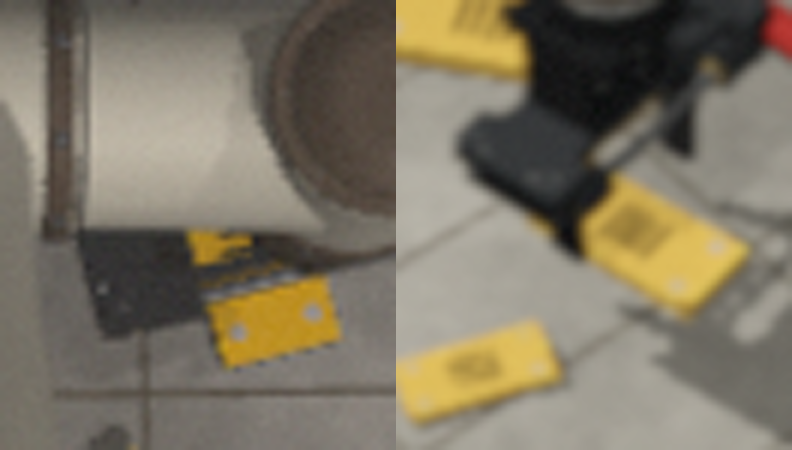

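The fingers straddle the middle cover squarely, with the cover's far edge and studs visible. Lowering.

Emit:
move_arm --series '[{"grip": 1, "xyz": [-3, 4, 15], "angular": [0, 0, 0]}, {"grip": 1, "xyz": [-3, 4, 27], "angular": [0, 0, 0]}, {"grip": 1, "xyz": [-3, 4, 27], "angular": [0, 0, 0]}, {"grip": 1, "xyz": [-3, 4, 27], "angular": [0, 0, 0]}, {"grip": 1, "xyz": [-3, 4, 27], "angular": [0, 0, 0]}]'

```text
time_s: 2.3
tcp_pos: [0.5441, -0.1699, 0.036]
ee_rot: [[-0.974, -0.228, 0.001], [-0.228, 0.974, -0.0], [-0.001, -0.001, -1.0]]
wrist_force: [0.4, 0.2, -0.6]
gripper_width: 1.002
gripper_force: 0.0
```

Emit:
move_arm --series '[{"grip": 1, "xyz": [0, 0, 4.5], "angular": [0, 0, 0]}, {"grip": 1, "xyz": [0, 0, 4.5], "angular": [0, 0, 0]}, {"grip": 0, "xyz": [0, 0, 4.5], "angular": [0, 0, 0]}, {"grip": 0, "xyz": [0, 0, 4.5], "angular": [0, 0, 0]}, {"grip": 0, "xyz": [0, 0, 4.5], "angular": [0, 0, 0]}, {"grip": 0, "xyz": [0, 0, 4.5], "angular": [0, 0, 0]}, {"grip": 0, "xyz": [0, 0, 4.5], "angular": [0, 0, 0]}, {"grip": 0, "xyz": [0, 0, 4.5], "angular": [0, 0, 0]}]'

```text
time_s: 3.1
tcp_pos: [0.5437, -0.1698, 0.0308]
ee_rot: [[-0.974, -0.228, 0.0], [-0.228, 0.974, -0.0], [-0.0, -0.0, -1.0]]
wrist_force: [-1.0, 0.2, 0.6]
gripper_width: 0.637
gripper_force: 30.0
```

Emit:
move_arm --series '[{"grip": 0, "xyz": [0, 0, -5], "angular": [0, 0, 0]}, {"grip": 0, "xyz": [0, 0, -20], "angular": [0, 0, 0]}, {"grip": 0, "xyz": [0, 0, -45], "angular": [0, 0, 0]}, {"grip": 0, "xyz": [0, 0, -75], "angular": [0, 0, 0]}, {"grip": 0, "xyz": [0, 0, -105], "angular": [0, 0, 0]}, {"grip": 0, "xyz": [0, 0, -125], "angular": [0, 0, 0]}, {"grip": 0, "xyz": [0, 0, -130], "angular": [0, 0, 0]}, {"grip": 0, "xyz": [0, 0, -130], "angular": [0, 0, 0]}, {"grip": 0, "xyz": [0, 0, -130], "angular": [0, 0, 0]}]'

```text
time_s: 4.0
tcp_pos: [0.5426, -0.1695, 0.1593]
ee_rot: [[-0.974, -0.227, -0.003], [-0.227, 0.974, 0.001], [0.003, 0.001, -1.0]]
wrist_force: [0.4, -0.3, -2.8]
gripper_width: 0.635
gripper_force: 30.0
```

Emit:
move_arm --series '[{"grip": 0, "xyz": [-5, 19, 0], "angular": [0, 0, 0.024]}, {"grip": 0, "xyz": [-15, 57, 0], "angular": [0, 0, 0.07]}, {"grip": 0, "xyz": [-25, 96, 0], "angular": [0, 0, 0.118]}, {"grip": 0, "xyz": [-35, 134, 0], "angular": [0, 0, 0.165]}, {"grip": 0, "xyz": [-45, 172, 0], "angular": [0, 0, 0.212]}, {"grip": 0, "xyz": [-55, 210, 0], "angular": [0, 0, 0.26]}, {"grip": 0, "xyz": [-65, 248, 0], "angular": [0, 0, 0.306]}, {"grip": 0, "xyz": [-75, 287, 0], "angular": [0, 0, 0.353]}, {"grip": 0, "xyz": [-84, 321, 0], "angular": [0, 0, 0.395]}, {"grip": 0, "xyz": [-90, 344, 0], "angular": [0, 0, 0.424]}]'

```text
time_s: 5.0
tcp_pos: [0.5521, 0.1877, 0.1587]
ee_rot: [[-0.981, 0.193, -0.003], [0.193, 0.981, -0.002], [0.003, -0.002, -1.0]]
wrist_force: [0.0, 0.1, -2.8]
gripper_width: 0.638
gripper_force: 30.0
```

Emit:
move_arm --series '[{"grip": 0, "xyz": [0, 0, 0], "angular": [0, 0, 0]}, {"grip": 0, "xyz": [0, 0, 0], "angular": [0, 0, 0]}]'

```text
time_s: 5.2
tcp_pos: [0.552, 0.1857, 0.159]
ee_rot: [[-0.981, 0.192, -0.003], [0.192, 0.981, -0.002], [0.003, -0.003, -1.0]]
wrist_force: [-0.3, -0.4, -1.6]
gripper_width: 0.639
gripper_force: 30.0
```

Emit:
move_arm --series '[{"grip": 0, "xyz": [3, 20, 0], "angular": [0, 0, 0.025]}, {"grip": 0, "xyz": [6, 39, 0], "angular": [0, 0, 0.049]}, {"grip": 0, "xyz": [6, 39, 20], "angular": [0, 0, 0.049]}, {"grip": 0, "xyz": [6, 39, 40], "angular": [0, 0, 0.049]}, {"grip": 0, "xyz": [6, 39, 46], "angular": [0, 0, 0.049]}, {"grip": 0, "xyz": [6, 39, 46], "angular": [0, 0, 0.049]}, {"grip": 0, "xyz": [6, 39, 46], "angular": [0, 0, 0.049]}]'

```text
time_s: 5.9
tcp_pos: [0.5552, 0.2247, 0.1154]
ee_rot: [[-0.97, 0.241, 0.001], [0.241, 0.97, 0.0], [-0.001, 0.0, -1.0]]
wrist_force: [0.4, 1.6, -1.6]
gripper_width: 0.639
gripper_force: 30.0
```

Run:
```python
from h import *
np.set_printoptions(precision=4,suppress=True)
s=r.sense(); print(s['tcp_pos'],s['ee_rot'],s['wrist_force'])
t=[]
for n,u,v,k in(('top',198,145,4),('scene',325,135,4)):
    c=shot(n,n+'2')['img'][v:v+112,u:u+100,::-1]; t.append(cv2.resize(c,None,fx=k,fy=k,interpolation=cv2.INTER_CUBIC))
cv2.imwrite('pics/c4.png',np.hstack(t))
```

```text
[0.5552 0.2247 0.1154] [[-0.9705  0.2413  0.0009]
 [ 0.2413  0.9705  0.0001]
 [-0.0008  0.0003 -1.    ]] [ 0.4198  1.5625 -1.6461]
```

View pics/c4.png

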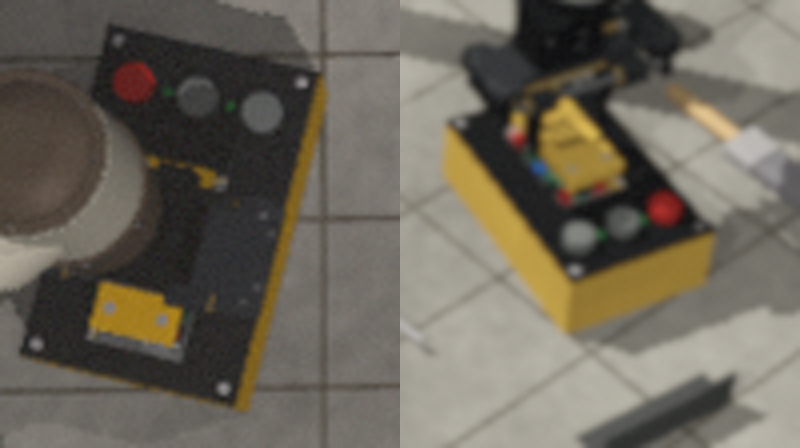

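The cover is held level above the opening. Near studs in the top view are at crop (109,308) and (161,320). I'll check them against the target.

Run:
```python
from h import *
np.set_printoptions(precision=4,suppress=True)
z=.1154-.0308+.013
P=[at('top2',((x+.5)/4-.5+198,(y+.5)/4-.5+145),z) for x,y in[(109,308),(161,320)]]
e=P[0]-P[1]; a=np.arctan2(e[1],e[0])-np.pi/2; m=(P[0]+P[1])/2
print(P,np.linalg.norm(e),np.degrees(a))
for q in(a,np.radians(-14)): print(m[:2]+.045*np.array([np.cos(q),np.sin(q)]))
c=(110/4,300/4)
print([at('top2',((x+.5)/4-.5+198,(y+.5)/4-.5+145),.07) for x,y in[(90,347),(182,359)]])
```

```text
[array([0.5164, 0.2526, 0.0976]), array([0.508 , 0.2181, 0.0976])] 0.03546970066414075 -13.808528416007075
[0.5559 0.2246]
[0.5559 0.2245]
[array([0.4934, 0.2706, 0.07  ]), array([0.4844, 0.2086, 0.07  ])]
```

Emit:
move_arm --series '[{"grip": 0, "xyz": [2.4, 0, 4], "angular": [0, 0, 0]}, {"grip": 0, "xyz": [2.4, 0, 9], "angular": [0, 0, 0]}, {"grip": 0, "xyz": [2.4, 0, 12], "angular": [0, 0, 0]}, {"grip": 0, "xyz": [2.4, 0, 12], "angular": [0, 0, 0]}, {"grip": 0, "xyz": [2.4, 0, 12], "angular": [0, 0, 0]}]'

```text
time_s: 6.5
tcp_pos: [0.5523, 0.2258, 0.1026]
ee_rot: [[-0.971, 0.241, -0.0], [0.241, 0.971, -0.0], [0.0, -0.0, -1.0]]
wrist_force: [0.1, 1.3, -2.3]
gripper_width: 0.637
gripper_force: 30.0
```

Emit:
move_arm --series '[{"grip": 0, "xyz": [-0.6, 0, 2], "angular": [0, 0, 0]}, {"grip": 0, "xyz": [-0.6, 0, 4], "angular": [0, 0, 0]}, {"grip": 0, "xyz": [-0.6, 0, 4], "angular": [0, 0, 0]}, {"grip": 0, "xyz": [-0.6, 0, 4], "angular": [0, 0, 0]}]'

```text
time_s: 6.9
tcp_pos: [0.5528, 0.2256, 0.0987]
ee_rot: [[-0.971, 0.241, -0.0], [0.241, 0.971, -0.0], [0.0, -0.0, -1.0]]
wrist_force: [0.3, -0.3, -1.4]
gripper_width: 0.634
gripper_force: 30.0
```

Emit:
move_arm --series '[{"grip": 0, "xyz": [0, 0, 1], "angular": [0, 0, 0]}, {"grip": 0, "xyz": [0, 0, 2], "angular": [0, 0, 0]}, {"grip": 0, "xyz": [0, 0, 2], "angular": [0, 0, 0]}, {"grip": 0, "xyz": [0, 0, 2], "angular": [0, 0, 0]}]'

```text
time_s: 7.3
tcp_pos: [0.5528, 0.2256, 0.0968]
ee_rot: [[-0.971, 0.241, 0.0], [0.241, 0.971, 0.0], [-0.0, 0.0, -1.0]]
wrist_force: [0.3, -0.3, -2.0]
gripper_width: 0.639
gripper_force: 30.0
```

Emit:
move_arm --series '[{"grip": 0, "xyz": [0, 0, 0.8], "angular": [0, 0, 0]}, {"grip": 0, "xyz": [0, 0, 1.3], "angular": [0, 0, 0]}, {"grip": 0, "xyz": [0, 0, 1.3], "angular": [0, 0, 0]}, {"grip": 0, "xyz": [0, 0, 1.3], "angular": [0, 0, 0]}]'

```text
time_s: 7.7
tcp_pos: [0.5529, 0.2257, 0.0958]
ee_rot: [[-0.971, 0.241, 0.0], [0.241, 0.971, 0.0], [-0.0, 0.0, -1.0]]
wrist_force: [-1.6, 0.5, 1.8]
gripper_width: 0.638
gripper_force: 30.0
```

Contact (wrist force rose by about 4 N). Releasing.

Emit:
move_arm --series '[{"grip": 0.72, "xyz": [0, 0, -0.3], "angular": [0, 0, 0]}, {"grip": 0.8, "xyz": [0, 0, -0.3], "angular": [0, 0, 0]}, {"grip": 0.8, "xyz": [0, 0, -0.3], "angular": [0, 0, 0]}, {"grip": 0.8, "xyz": [0, 0, -10], "angular": [0, 0, 0]}, {"grip": 0.8, "xyz": [0, 0, -30], "angular": [0, 0, 0]}, {"grip": 0, "xyz": [0, 0, -50], "angular": [0, 0, 0]}, {"grip": 0, "xyz": [0, 0, -50], "angular": [0, 0, 0]}, {"grip": 0, "xyz": [0, 0, -50], "angular": [0, 0, 0]}, {"grip": 0, "xyz": [0, 0, -50], "angular": [0, 0, 0]}]'

```text
time_s: 8.6
tcp_pos: [0.5523, 0.2253, 0.1448]
ee_rot: [[-0.971, 0.241, -0.001], [0.241, 0.971, -0.001], [0.001, -0.001, -1.0]]
wrist_force: [0.2, 0.3, 0.1]
gripper_width: 0.522
gripper_force: 0.0
```

Run:
```python
from h import *
np.set_printoptions(precision=4,suppress=True)
s=r.sense(); print(s['tcp_pos'],s['gripper_width'],s['wrist_force'])
t=[]
for n,u,v,k in(('top',198,145,4),('scene',325,135,4)):
    c=shot(n,n+'3')['img'][v:v+112,u:u+100,::-1]; t.append(cv2.resize(c,None,fx=k,fy=k,interpolation=cv2.INTER_CUBIC))
cv2.imwrite('pics/c5.png',np.hstack(t))
```

```text
[0.5523 0.2253 0.1448] 0.5220909283629228 [0.2496 0.2997 0.1102]
```

View pics/c5.png

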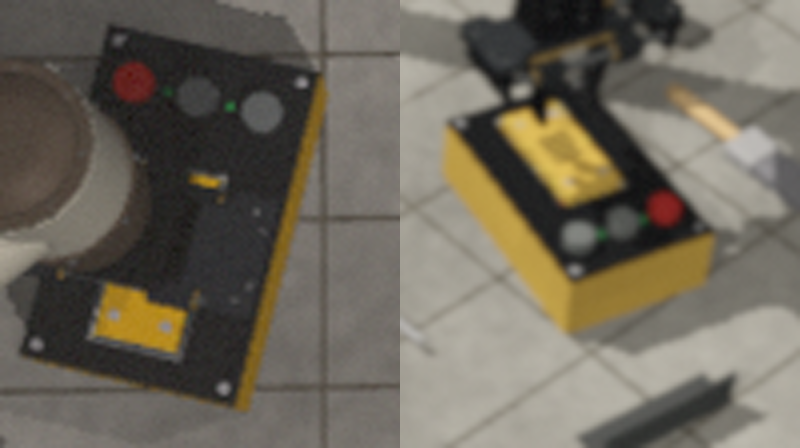

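The cover lies in the opening, standing proud. It appears centred, with thin rim visible around it (top crop 90–185, 285–358). Now pressing the knob end, fingers opened to 0.2 so that they bear near both clips.

Emit:
move_arm --series '[{"grip": 0.2, "xyz": [-25, 0, 0], "angular": [0, 0, 0]}, {"grip": 0.2, "xyz": [-45, 0, 0], "angular": [0, 0, 0]}, {"grip": 0.2, "xyz": [-45, 0, 15], "angular": [0, 0, 0]}, {"grip": 0.2, "xyz": [-45, 0, 28], "angular": [0, 0, 0]}, {"grip": 0.2, "xyz": [-45, 0, 37], "angular": [0, 0, 0]}, {"grip": 0.2, "xyz": [-45, 0, 37], "angular": [0, 0, 0]}, {"grip": 0.2, "xyz": [-45, 0, 37], "angular": [0, 0, 0]}]'

```text
time_s: 9.4
tcp_pos: [0.5964, 0.2149, 0.1084]
ee_rot: [[-0.971, 0.24, -0.0], [0.24, 0.971, -0.0], [0.0, -0.001, -1.0]]
wrist_force: [0.4, -0.1, 0.2]
gripper_width: 0.197
gripper_force: 0.0
```

Emit:
move_arm --series '[{"grip": 0.2, "xyz": [0, 0, 2], "angular": [0, 0, 0]}, {"grip": 0.2, "xyz": [0, 0, 4], "angular": [0, 0, 0]}, {"grip": 0.2, "xyz": [0, 0, 6], "angular": [0, 0, 0]}, {"grip": 0.2, "xyz": [0, 0, 6], "angular": [0, 0, 0]}, {"grip": 0.2, "xyz": [0, 0, 6], "angular": [0, 0, 0]}]'

```text
time_s: 9.9
tcp_pos: [0.5967, 0.2149, 0.1027]
ee_rot: [[-0.971, 0.241, 0.001], [0.241, 0.971, 0.0], [-0.0, 0.0, -1.0]]
wrist_force: [1.5, -0.8, 0.8]
gripper_width: 0.199
gripper_force: 0.4
```

Emit:
move_arm --series '[{"grip": 0.2, "xyz": [0, 0, 1], "angular": [0, 0, 0]}, {"grip": 0.2, "xyz": [0, 0, 2], "angular": [0, 0, 0]}, {"grip": 0.2, "xyz": [0, 0, 3], "angular": [0, 0, 0]}, {"grip": 0.2, "xyz": [0, 0, 3.5], "angular": [0, 0, 0]}, {"grip": 0.2, "xyz": [0, 0, 3.5], "angular": [0, 0, 0]}]'

```text
time_s: 10.4
tcp_pos: [0.597, 0.2148, 0.1]
ee_rot: [[-0.971, 0.24, 0.001], [0.24, 0.971, 0.0], [-0.001, 0.0, -1.0]]
wrist_force: [-0.5, -0.1, 5.5]
gripper_width: 0.2
gripper_force: 2.7
```

Emit:
move_arm --series '[{"grip": 0.2, "xyz": [0, 0, -12], "angular": [0, 0, 0]}, {"grip": 0.2, "xyz": [30, 0, -15], "angular": [0, 0, 0]}, {"grip": 0.2, "xyz": [65, 0, -15], "angular": [0, 0, 0]}, {"grip": 0.2, "xyz": [90, 0, -15], "angular": [0, 0, 0]}, {"grip": 0.2, "xyz": [90, 0, -15], "angular": [0, 0, 0]}, {"grip": 0.2, "xyz": [90, 0, -5], "angular": [0, 0, 0]}, {"grip": 0.2, "xyz": [90, 0, 0], "angular": [0, 0, 0]}, {"grip": 0.2, "xyz": [90, 0, 1.5], "angular": [0, 0, 0]}, {"grip": 0.2, "xyz": [90, 0, 3], "angular": [0, 0, 0]}, {"grip": 0.2, "xyz": [90, 0, 3], "angular": [0, 0, 0]}]'

```text
time_s: 11.4
tcp_pos: [0.5093, 0.2367, 0.0962]
ee_rot: [[-0.97, 0.241, -0.001], [0.241, 0.97, 0.0], [0.001, -0.0, -1.0]]
wrist_force: [-6.2, 1.7, 8.2]
gripper_width: 0.202
gripper_force: 4.2
```

Emit:
move_arm --series '[{"grip": 0.2, "xyz": [0, 0, 1], "angular": [0, 0, 0]}, {"grip": 0.2, "xyz": [0, 0, 1.5], "angular": [0, 0, 0]}, {"grip": 0.2, "xyz": [0, 0, 1.5], "angular": [0, 0, 0]}]'

```text
time_s: 11.7
tcp_pos: [0.5093, 0.2368, 0.0961]
ee_rot: [[-0.971, 0.241, -0.001], [0.241, 0.971, 0.0], [0.001, 0.0, -1.0]]
wrist_force: [-8.8, 1.9, 16.0]
gripper_width: 0.203
gripper_force: 7.8
```

Emit:
move_arm --series '[{"grip": 0.2, "xyz": [0, 0, -12], "angular": [0, 0, 0]}, {"grip": 0.2, "xyz": [-30, 0, -18], "angular": [0, 0, 0]}, {"grip": 0.2, "xyz": [-65, 0, -18], "angular": [0, 0, 0]}, {"grip": 0.2, "xyz": [-90, 0, -18], "angular": [0, 0, 0]}, {"grip": 0.2, "xyz": [-90, 0, -18], "angular": [0, 0, 0]}, {"grip": 0.2, "xyz": [-90, 0, -8], "angular": [0, 0, 0]}, {"grip": 0.2, "xyz": [-90, 0, -4], "angular": [0, 0, 0]}, {"grip": 0.2, "xyz": [-90, 0, -2], "angular": [0, 0, 0]}, {"grip": 0.2, "xyz": [-90, 0, 0], "angular": [0, 0, 0]}, {"grip": 0.2, "xyz": [-90, 0, 0], "angular": [0, 0, 0]}]'

```text
time_s: 12.7
tcp_pos: [0.597, 0.2146, 0.0956]
ee_rot: [[-0.971, 0.24, 0.002], [0.24, 0.971, -0.0], [-0.002, 0.0, -1.0]]
wrist_force: [2.7, -3.3, 4.3]
gripper_width: 0.201
gripper_force: 2.3
```

Emit:
move_arm --series '[{"grip": 0.2, "xyz": [0, 0, 1], "angular": [0, 0, 0]}, {"grip": 0.2, "xyz": [0, 0, 1.5], "angular": [0, 0, 0]}, {"grip": 0.2, "xyz": [0, 0, 1.5], "angular": [0, 0, 0]}]'

```text
time_s: 13.0
tcp_pos: [0.5969, 0.2146, 0.0955]
ee_rot: [[-0.971, 0.239, 0.002], [0.239, 0.971, -0.001], [-0.003, 0.0, -1.0]]
wrist_force: [0.8, -3.8, 10.3]
gripper_width: 0.2
gripper_force: 5.3
```

Emit:
move_arm --series '[{"grip": 0.2, "xyz": [0, 0, 1.5], "angular": [0, 0, 0]}, {"grip": 0.2, "xyz": [0, 0, 3], "angular": [0, 0, 0]}, {"grip": 0.2, "xyz": [0, 0, 3], "angular": [0, 0, 0]}, {"grip": 0.2, "xyz": [0, 0, 3], "angular": [0, 0, 0]}]'

```text
time_s: 13.4
tcp_pos: [0.597, 0.2146, 0.0954]
ee_rot: [[-0.971, 0.238, 0.003], [0.238, 0.971, -0.001], [-0.004, 0.0, -1.0]]
wrist_force: [-4.6, -4.3, 22.8]
gripper_width: 0.2
gripper_force: 11.3
```

Emit:
move_arm --series '[{"grip": 0.2, "xyz": [0, 0, -16], "angular": [0, 0, 0]}, {"grip": 0.2, "xyz": [30, 0, -22], "angular": [0, 0, 0]}, {"grip": 0.2, "xyz": [65, 0, -22], "angular": [0, 0, 0]}, {"grip": 0.2, "xyz": [90, 0, -22], "angular": [0, 0, 0]}, {"grip": 0.2, "xyz": [90, 0, -22], "angular": [0, 0, 0]}, {"grip": 0.2, "xyz": [90, 0, -12], "angular": [0, 0, 0]}, {"grip": 0.2, "xyz": [90, 0, -6], "angular": [0, 0, 0]}, {"grip": 0.2, "xyz": [90, 0, -3], "angular": [0, 0, 0]}, {"grip": 0.2, "xyz": [90, 0, -0.5], "angular": [0, 0, 0]}, {"grip": 0.2, "xyz": [90, 0, -0.5], "angular": [0, 0, 0]}]'

```text
time_s: 14.4
tcp_pos: [0.509, 0.2365, 0.0952]
ee_rot: [[-0.971, 0.24, -0.001], [0.24, 0.971, -0.001], [0.0, -0.001, -1.0]]
wrist_force: [-15.8, 0.2, 34.1]
gripper_width: 0.203
gripper_force: 17.2
```

Both ends are hard against the stop at TCP 0.0953 (23 and 34 N). Retracting for a check.

Emit:
move_arm --series '[{"grip": 0.2, "xyz": [0, 0, -15], "angular": [0, 0, 0]}, {"grip": 0.2, "xyz": [0, 0, -50], "angular": [0, 0, 0]}, {"grip": 0.2, "xyz": [0, 0, -90], "angular": [0, 0, 0]}, {"grip": 0.2, "xyz": [0, -40, -120], "angular": [0, 0, 0]}, {"grip": 0.2, "xyz": [0, -85, -120], "angular": [0, 0, 0]}, {"grip": 0.2, "xyz": [0, -130, -120], "angular": [0, 0, 0]}, {"grip": 0.2, "xyz": [0, -175, -120], "angular": [0, 0, 0]}, {"grip": 0.2, "xyz": [0, -220, -120], "angular": [0, 0, 0]}, {"grip": 0.2, "xyz": [0, -250, -120], "angular": [0, 0, 0]}, {"grip": 0.2, "xyz": [0, -250, -120], "angular": [0, 0, 0]}]'

```text
time_s: 15.4
tcp_pos: [0.4477, -0.0093, 0.2095]
ee_rot: [[-0.969, 0.246, -0.002], [0.246, 0.969, -0.0], [0.002, -0.001, -1.0]]
wrist_force: [0.9, 0.4, -0.4]
gripper_width: 0.198
gripper_force: 0.0
```

Run:
```python
from h import *
s=r.sense(); print(s['tcp_pos'],s['wrist_force'])
t=[]
for n,u,v,k in(('top',198,145,5),('scene',330,145,5)):
    c=shot(n,n+'4')['img'][v:v+112,u:u+80,::-1]; t.append(cv2.resize(c,None,fx=k,fy=k,interpolation=cv2.INTER_CUBIC))
cv2.imwrite('pics/c6.png',np.hstack(t))
```

```text
[ 0.44769188 -0.00925467  0.20953315] [ 0.94211009  0.44221512 -0.37629973]
```

View pics/c6.png

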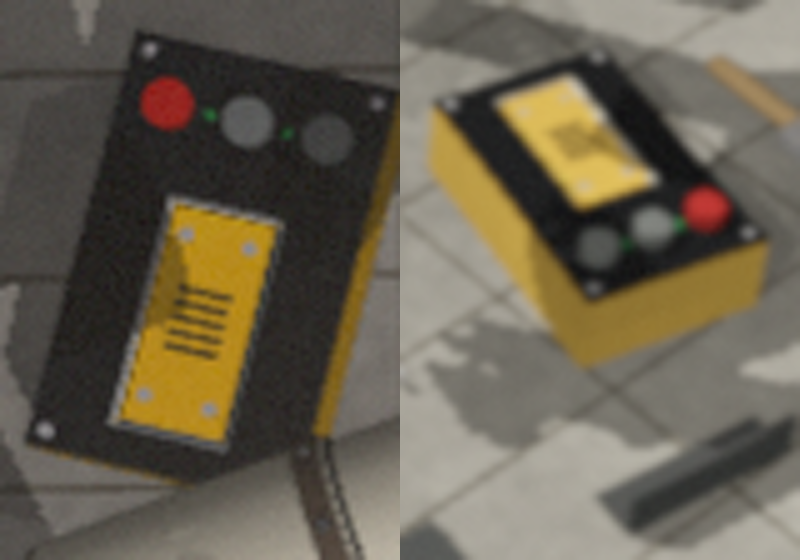

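The picture shows the cover flush in the opening, with rim visible evenly all round (top crop 110–285, 197–450) and the stud heights level. Handing in.

```bash
python3 -c "
from station import r
print(r.finish_job())"
```

```text
the job is handed in; nothing more can be done
None
```

The middle-sized cover is in the box opening, pressed down to the stop at both ends (TCP about 95.3 mm against 95 mm expected) and let go. It looks flush and level in the last picture, and I handed the job in; the hand-in gave no verdict.

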